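# Clamp the assembled board on the preheater and switch on its heater

## Task

Slide the preheater's clamp bar towards the circuit board that has components on it, until that board is held snug and square between the bar and the end rail. Then switch fully on the toggle switch on that board's side only, leaving the other switch off. Do not disturb the blank board or the other things on the bench.

Things in the scene. Friction and masses are not known exactly. Their poses are not given: they have to be found in the camera images.
- preheater: immovable dark steel box, 330 (x) x 372 (y) x 65 mm high, two heater grilles on its flat deck (z = 65 mm). Origin: middle of its underside; +x away from the robot, +y to the robot's left. Fixed aluminium end rails, 18 mm high, inner faces at y = +160 and -160 mm, parallel to x. Steel guide rods along y at x = +-88 mm, 12 mm above the deck.
- jaw (a joint): m; position along the preheater's y of the single clamp bar between the two end rails: 0 = middle, positive = towards the left (+y) rail, travel +-0.1. The bar is aluminium, 176 mm along x, 18 mm wide in y, its top 17 mm above the deck; it slides stiffly (about 3 N) and stays where it is left.
- jaw_knob (a point): centre of the top of the black cylindrical knob on the middle of the clamp bar (18 mm diameter, 36 mm tall, standing on the bar; its top is 53 mm above the deck)
- board: the assembled circuit board: green, 100 (x) x 70 (y) x 4 mm, with black chips, a white connector, a metal can and small capacitors on its top (up to 13 mm high in all). Loose on the deck on one side of the clamp bar, a little crooked. Origin at the centre of its underside.
- blank_board: the blank circuit board: the same green board, 100 x 70 x 4 mm, with nothing on it. Loose on the deck on the other side of the clamp bar. Origin at the centre of its underside.
- switch_left (a joint): rad; left heater switch: a 50 mm steel toggle lever with a 26 mm ball on a black block (70 x 50 x 25 mm) on the near deck strip. Its pivot is at preheater-frame x = -132, y = +95, z = 87 mm, axis along y. 0 = off (leaning 0.5 rad to -x, towards the robot), 1.0 = fully on (leaning 0.5 rad to +x); it stays where it is left.
- switch_left_tip (a point): centre of the ball at the tip of the left toggle lever; it moves with the lever
- switch_right (a joint): rad; right heater switch: a 50 mm steel toggle lever with a 26 mm ball on a black block (70 x 50 x 25 mm) on the near deck strip. Its pivot is at preheater-frame x = -132, y = -95, z = 87 mm, axis along y. 0 = off (leaning 0.5 rad to -x, towards the robot), 1.0 = fully on (leaning 0.5 rad to +x); it stays where it is left.
- switch_right_tip (a point): centre of the ball at the tip of the right toggle lever; it moves with the lever
- flux_jar: bystander: small jar, 32 mm diameter, 32 mm high, on the near deck strip between the two switches. Origin at the centre of its underside.
- part_cup: bystander: small aluminium cup, 40 mm wide, 22 mm high, on the far deck strip
- tweezers: bystander: steel tweezers 110 mm long, lying along y on the far deck strip
- screwdriver: bystander: screwdriver 160 mm long, on the grey mat at the left
- brush: bystander: brush 150 mm long, on the grey mat at the left
- solder_spool: bystander: grey spool 56 mm diameter, 40 mm high, on the table at the right
- chip_tray: bystander: black divided tray 100 x 140 x 25 mm, on the table at the right
Things that resemble listed ones, but are neither listed nor needed, are in the scene too. Of the things like the board, leave any that is red; of the rest the larger one is meant.

How it is judged (in metres and radians):
On the way, in this order (a step that is already met when the one before it is completed fails the run):
1. the assembled board is snug and square between the clamp bar and the end rail on its own side (((y of board in the frame of preheater above 0.122 m and value of joint jaw above 0.078 m) or (y of board in the frame of preheater below -0.122 m and value of joint jaw below -0.078 m)) and angle between the x axis of board and the x axis of preheater, either way round below 0.05 rad and angle between board's own z axis and vertical below 0.05 rad and z of board in the frame of preheater between 0.062 and 0.068 m and x of board in the frame of preheater between -0.035 and 0.035 m), for 0.2 s.
2. the switch on the assembled board's side is on, the other one off, the board still clamped (((y of board in the frame of preheater above 0.122 m and value of joint jaw above 0.078 m and value of joint switch_left above 0.8 rad and value of joint switch_right below 0.35 rad) or (y of board in the frame of preheater below -0.122 m and value of joint jaw below -0.078 m and value of joint switch_right above 0.8 rad and value of joint switch_left below 0.35 rad)) and angle between the x axis of board and the x axis of preheater, either way round below 0.05 rad and angle between board's own z axis and vertical below 0.05 rad and z of board in the frame of preheater between 0.062 and 0.068 m and x of board in the frame of preheater between -0.035 and 0.035 m), for 0.2 s.
At the end, for the whole second after the job is handed in: Assembled board at rest, flat on the deck, within 3 mm of its own end rail, square to it within 0.05 rad and within 35 mm of mid-preheater in x; clamp bar within 3 mm of its clamped place (+-81 mm); that side's switch over 0.8 rad, the other under 0.35; blank board moved under 8 mm (all of step 2 and linear speed of board below 0.01 m/s and distance of blank_board from where it was at the start of the episode below 0.008 m); the robot touches nothing.
It fails at once if the blank board is moved by more than 8 mm (distance of blank_board from where it was at the start of the episode above 0.008 m).
It fails at once if a bystander is moved by more than 20 mm (distance of any of flux_jar, part_cup, tweezers, screwdriver, brush, solder_spool, chip_tray from where it was at the start of the episode above 0.02 m).
It fails at once if the switch on the blank board's side is turned on (over 0.5 rad) ((y of board in the frame of preheater above 0 m and value of joint switch_right above 0.5 rad) or (y of board in the frame of preheater below 0 m and value of joint switch_left above 0.5 rad)).
It also fails if it takes over 42 s, if anything falls off the work surface, if the arm or the gripper's body presses on something with over 40 N, if the wrist force passes 120 N, or if a joint passes its speed limit or range.

## Robot

A 7-joint arm with a two-finger parallel gripper is mounted at the origin on the work surface. World frame = base frame: x ahead of the robot, y to its left, z up, the work surface at z = 0. Lengths are in mm, angles in rad, forces in N, time in s.
With the tool pointing down it reaches from about 400 to 875 mm from the base axis. Payload 19.3 kg.
Tool frame: the origin (TCP) lies at the very end of the fingers, on their centre line; the grasp point (between the pads) lies 19 mm behind it (grip_point_offset is the z of the grasp point in the tool frame, in mm); z points along the fingers, y is the line along which they close (so a half turn about z gives the same grasp; the last joint's range is limited). The gripper opens to 85 mm and grips with 20 to 120 N. Pads are 22 mm wide; open, the fingers measure 114 mm over their backs; the gripper's body (76 mm by 85 mm) begins 54 mm behind the grasp point. The pads swing forward as they close: fully open they stand 13 mm farther back than shut.
Start: joints at [1.245, 0.521, -0.036, 1.599, 0.021, 1.021, -0.113], TCP at [158.109, -604.662, 231.291] pointing down, gripper open.
Joint ranges: [-2.91, 2.91], [-0.3, 2.13], [-1.5, 1.42], [0.17, 2.43], [-1.26, 4.41], [0.16, 1.93], [-2.52, 2.52]. Speed limits (rad/s): [1.89, 1.89, 2.39, 2.39, 3.01, 3.01, 3.01].

## Interface

Orientations are given as a 3x3 rotation matrix whose columns are the frame's x, y, z axes.
In Python, from workcell import movep, movel, goto_joints, open_gripper, clamp, wait, inverse_kinematics, read_state, camera, PlanningError, finish_job, grip_point_offset gives the robot as it stands. Calls block until the motion is done:
- movep(position, orientation): joint-space move of the TCP to a pose.
- movel(position, frame=None, max_speed=150, guard=None): straight line of the TCP; frame=None keeps the orientation; max_speed is the mean speed in mm/s. With guard (N) it stops when the force on the tool has changed by that much, and returns True; else False.
- goto_joints(angles): joint-space move.
- open_gripper() and clamp(): open the fingers fully, or close them until they stop; the grip force is fixed at half the most.
- wait(seconds).
- inverse_kinematics(position, orientation): joint angles nearest the present ones, or None.
- read_state(): the state.
- camera(name): name is "scene" or "side" or "wrist"; returns a dict with "image" (480x640x3 uint8, blue, green, red), "range_z" (480x640 float32, mm along the optical axis (not along the pixel's ray), 0 where there is no reading), "fx", "fy", "cx", "cy" (pixels), "cam_to_world" (4x4, takes a point from camera to world coordinates). Camera axes: x right, y up, looking along -z (the intrinsics and any distortion apply to the point x, -y, -z); pixel columns grow to the right and rows downward; lengths in mm; the calibration is good to about 2 mm. A picture is of the moment at which its call begins.
A pose or a line that the arm cannot do raises PlanningError and nothing moves.
- finish_job(): hands the job in; it is judged then, once.
The state is a dict: "time": time; "qpos": joint angles; "qvel": joint speeds; "joint_efforts": joint torques, N m; "eef_pos": TCP position; "tool_rot": TCP orientation; "ft_force": force on the tool from outside, world axes, zero at the start; "torque": the same for the moment, N m; "finger_gap": finger opening in mm; "gripper_force": force on a finger pad.
Only numpy, scipy, OpenCV 4.12 (cv2) and the standard library are available. Lean on these libraries where they do the work, as an engineer would, in place of code of your own. Each camera call takes 0.05 s, during which the arm holds its last target. There are 200 camera calls.

## Working session

There is one attempt and no reset: what is moved stays moved. The work goes in short steps, each a Python script; the robot and the scene stay as the last script left them, time stands still between calls to the robot, and variables do not carry over. Pictures are saved under pics/ and viewed, at most 10 in all, crops included, and the job is handed in when it is done.

```bash
mkdir -p pics
python3 - <<'E'
from workcell import *
import cv2,numpy as np
for n in("scene","side"):
    c=camera(n);cv2.imwrite(f"pics/{n}0.png",c["image"]);np.savez(f"{n}0.npz",**c)
    print(n,c["fx"],c["fy"],c["cx"],c["cy"],{k:v for k,v in c.items() if k not in("image","range_z")})
s=read_state();print(s["time"],s["eef_pos"],s["tool_rot"],grip_point_offset)
E
```

```text
scene 435.0957185064321 435.0957185064321 313.6686735991076 239.119103316341 {'fx': 435.0957185064321, 'fy': 435.0957185064321, 'cx': 313.6686735991076, 'cy': 239.119103316341, 'cam_to_world': array([[ 7.77919823e-01, -3.98883597e-01,  4.85523043e-01,
         1.13377102e+03],
       [ 6.28191846e-01,  4.75624554e-01, -6.15756680e-01,
        -6.36078240e+02],
       [ 1.46885586e-02,  7.84010944e-01,  6.20573192e-01,
         7.95835156e+02],
       [ 0.00000000e+00,  0.00000000e+00,  0.00000000e+00,
         1.00000000e+00]])}
side 487.0791819389894 487.0791819389894 315.2831831648115 237.2154113460397 {'fx': 487.0791819389894, 'fy': 487.0791819389894, 'cx': 315.2831831648115, 'cy': 237.2154113460397, 'cam_to_world': array([[-7.61545979e-01,  5.01159768e-01, -4.10958160e-01,
         1.21607416e+01],
       [-6.48104307e-01, -5.91726359e-01,  4.79396208e-01,
         7.10509937e+02],
       [-2.92068380e-03,  6.31426008e-01,  7.75430633e-01,
         1.18222390e+03],
       [ 0.00000000e+00,  0.00000000e+00,  0.00000000e+00,
         1.00000000e+00]])}
0.1 [ 158.02830325 -604.41037693  230.80811607] [[ 9.67472073e-01  2.52977650e-01 -3.10990817e-04]
 [ 2.52977831e-01 -9.67471646e-01  9.11511803e-04]
 [-7.02826837e-05 -9.60535996e-04 -9.99999536e-01]] -18.700000000000003
```

View pics/scene0.png

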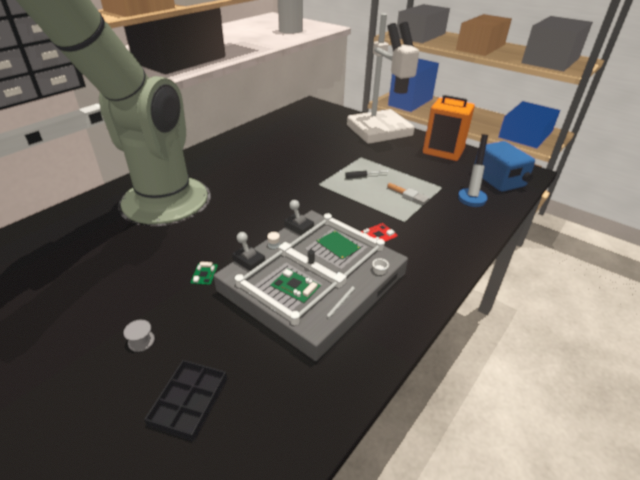

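View pics/side0.png

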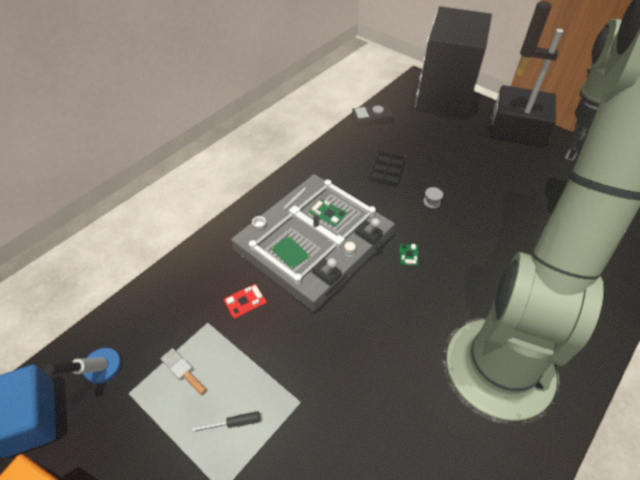

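The scene view shows the populated board at about (293,285), on the right (-y) side, and the blank at (339,243). The knob is at (311,257), and the small green decoy lies on the table at (204,272). Next I'll fit the preheater pose from the range data.

```bash
cat > h.py <<'E'
import numpy as np,cv2
def pts(c):
    v,u=np.mgrid[0:480,0:640];z=c["range_z"].astype(float)
    P=np.stack([(u-c["cx"])/c["fx"]*z,-(v-c["cy"])/c["fy"]*z,-z],-1)
    M=c["cam_to_world"];W=P@M[:3,:3].T+M[:3,3];W[z<=0]=np.nan;return W
E
python3 - <<'E'
from h import *
for n in("scene","side"):
    c=dict(np.load(f"{n}0.npz"));W=pts(c)
    m=((W[...,2]>55)&(W[...,2]<75)).astype(np.uint8)
    k,l,st,ce=cv2.connectedComponentsWithStats(m)
    i=1+st[1:,4].argmax();X=W[l==i][:,:2]
    near=(np.abs(W[...,:2]-np.median(X,0)).max(-1)<260)
    X=W[near&(W[...,2]>40)&(W[...,2]<90)]
    X=X[X[:,2]<72]
    r=cv2.minAreaRect(X[:,:2].astype(np.float32));print(n,r,np.median(X[:,2]),len(X))
    hi=near&(W[...,2]>100)&(W[...,2]<170)
    k,l,st,ce=cv2.connectedComponentsWithStats(hi.astype(np.uint8))
    for j in range(1,k):
        if st[j,4]>5: 
            Q=W[l==j];print(' hi',ce[j],st[j,4],Q.mean(0).round(1),Q[:,2].max().round(1))
    hsv=cv2.cvtColor(c["image"],cv2.COLOR_BGR2HSV)
    g=cv2.inRange(hsv,(40,100,40),(90,255,255))
    k,l,st,ce=cv2.connectedComponentsWithStats(cv2.morphologyEx(g,cv2.MORPH_CLOSE,np.ones((7,7))))
    for j in range(1,k):
        if st[j,4]>60:
            Q=W[l==j];print(' green',ce[j],st[j,4],np.nanmedian(Q,0).round(1),cv2.minAreaRect(Q[np.isfinite(Q[:,0])][:,:2].astype(np.float32)))
s=dict(np.load("scene0.npz"))["image"];t=dict(np.load("side0.npz"))["image"]
a=cv2.resize(s[190:355,205:415],None,fx=3.5,fy=3.5,interpolation=2);cv2.imwrite("pics/sc1.png",a)
a=cv2.resize(t[165:315,225:405],None,fx=4,fy=4,interpolation=2);cv2.imwrite("pics/sd1.png",a)
E
```

```text
scene ((639.6012573242188, -8.829818725585938), (353.1463317871094, 313.38458251953125), 89.39553833007812) 65.5234185945335 10555
 hi [296.11702128 210.10638298] 94 [492.   98.6 124. ] 146.5
 hi [244.68292683 243.87804878] 82 [488.9 -90.9 122. ] 145.9
 hi [310.66197183 254.3943662 ] 71 [630.8  -8.9 112.2] 121.4
 green [338.18705036 244.28956835] 556 [629.4 108.8  69.5] ((628.1279907226562, 110.22944641113281), (66.70821380615234, 98.26929473876953), 81.72677612304688)
 green [203.51474531 275.42091153] 373 [ 388.2 -158.4    3.3] ((379.10516357421875, -150.03421020507812), (58.4328727722168, 84.72225952148438), 34.30037307739258)
 green [291.45112782 285.96052632] 532 [635.9 -92.4  69.9] ((641.3785400390625, -79.29450988769531), (98.5992202758789, 69.9971923828125), 4.3829450607299805)
side ((618.3544921875, 5.0191802978515625), (375.8438415527344, 347.3906555175781), 89.29660034179688) 64.49885288898713 8317
 hi [315.63636364 219.36363636] 44 [622.   -2.9 112.2] 121.4
 hi [373.85542169 223.90361446] 83 [473.6 -83.9 131.4] 149.1
 hi [330.62765957 263.78723404] 94 [477.6 105.5 133.9] 149.6
 green [330.         213.42134831] 356 [627.9 -78.6  69.1] ((635.3825073242188, -79.88307189941406), (94.1370849609375, 69.70165252685547), 6.597529411315918)
 green [289.8383659  251.81527531] 563 [623.2 110.3  68.3] ((625.0667114257812, 109.6123046875), (64.7977066040039, 98.50489044189453), 79.88646697998047)
 green [407.7544484  253.19217082] 281 [ 381.  -154.     3.1] ((378.8467102050781, -153.93946838378906), (54.44989776611328, 81.76034545898438), 34.141048431396484)
```

View pics/sc1.png

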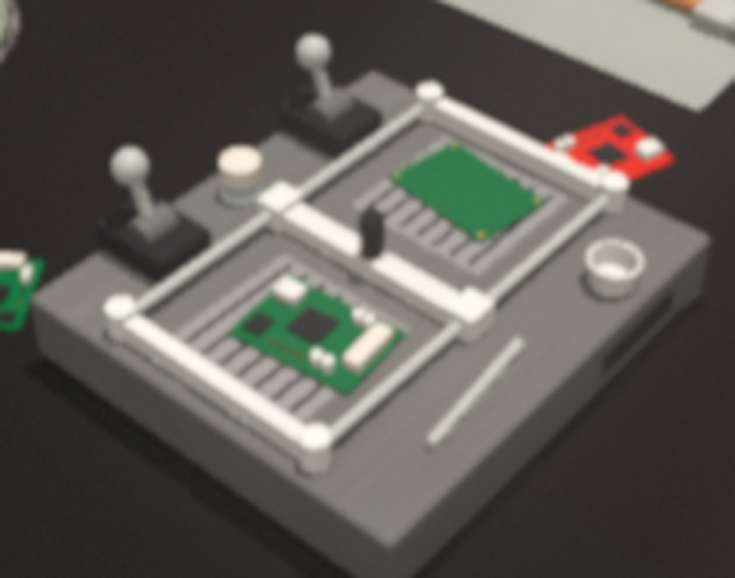

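View pics/sd1.png

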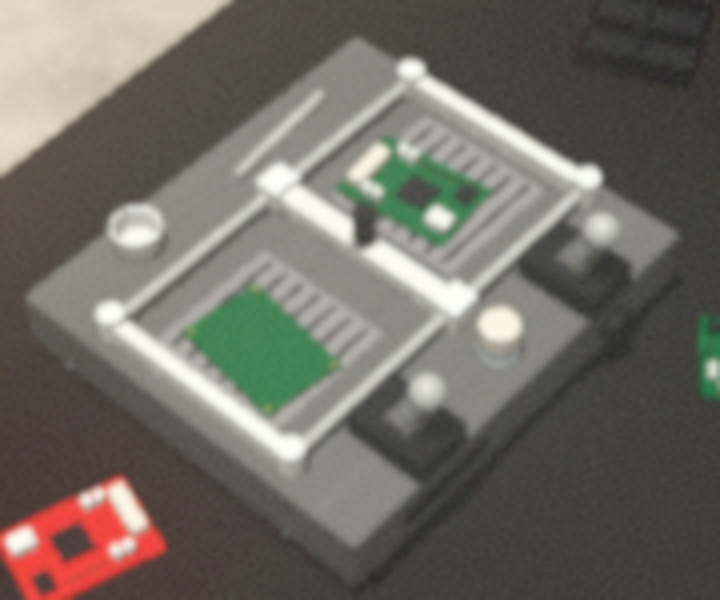

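Both crops agree: the populated board is on the -y side and jaw is near 0. I read the balls and knob off the crops and triangulate them.

```bash
cat >> h.py <<'E'
def ray(c,u,v):
    M=c["cam_to_world"];d=M[:3,:3]@np.array([(u-c["cx"])/c["fx"],-(v-c["cy"])/c["fy"],-1]);return M[:3,3],d/np.linalg.norm(d)
def tri(rs):
    A=sum(np.eye(3)-np.outer(d,d) for o,d in rs);b=sum((np.eye(3)-np.outer(d,d))@o for o,d in rs)
    p=np.linalg.solve(A,b);return p,max(np.linalg.norm((np.eye(3)-np.outer(d,d))@(p-o)) for o,d in rs)
E
python3 - <<'E'
from h import *
s=dict(np.load("scene0.npz"));t=dict(np.load("side0.npz"))
P=dict(ballL=((313,52),(428,391)),ballR=((130,166),(602,228)),knob=((372,215),(363,207)),nl=((429,92),(292,447)),fl=((615,184),(109,314)),nr=((119,307),(588,178)),fr=((315,437),(410,69)),barN=((280,196),(458,297)),barF=((475,303),(278,180)),jar=((240,160),(500,327)))
for n,(a,b) in P.items():
    p,e=tri([ray(s,a[0]/3.5+205-.4,a[1]/3.5+190-.4),ray(t,b[0]/4+225-.4,b[1]/4+165-.4)]);print(n,p.round(1),e.round(1))
E
```

```text
ballL [479.3 102.  135.3] 1.8
ballR [475.3 -88.7 135.6] 1.8
knob [627.3  -5.9 119. ] 1.3
nl [541.5 171.   88.1] 2.1
fl [719.3 168.3  86.5] 1.6
nr [ 534.  -160.    87.4] 1.2
fr [ 711.7 -163.5   87.9] 0.8
barN [537.5  -4.1  88. ] 2.5
barF [714.5  -5.2  87.5] 3.4
jar [493.3   2.3  95.5] 1.5
```

The points agree with the given sizes: balls 191 mm apart, knob top at 119, yaw about -0.021 and centre about (626.6, 4). So I'll grip the knob with the fingers closing along the preheater's y and push towards -y.

```bash
cat >> h.py <<'E'
a=-0.021;ex=np.array([np.cos(a),np.sin(a),0]);ey=np.array([-np.sin(a),np.cos(a),0]);C=np.array([626.6,4,0])
R=np.column_stack([ex,-ey,[0,0,-1]])
loc=lambda p:((np.array(p)-C)@ex,(np.array(p)-C)@ey)
E
python3 - <<'E'
from workcell import *
from h import *
k=np.array([627.3,-5.9,0])
movep(k+[0,0,190],R);movel(k+[0,0,89],max_speed=120);clamp()
s=read_state();print(s["time"],loc(s["eef_pos"]),s["finger_gap"],s["ft_force"])
p=np.array(s["eef_pos"]);y=loc(p)[1]
movel(p-ey*(y+70),max_speed=50) if True else 0
g=movel(p-ey*(y+87),max_speed=20,guard=15)
s=read_state();print(g,s["time"],loc(s["eef_pos"]),s["finger_gap"],s["ft_force"])
c=camera("scene");cv2.imwrite("pics/sc2.png",cv2.resize(c["image"][190:355,205:415],None,fx=3.5,fy=3.5,interpolation=2))
E
```

```text
4.425 (np.float64(0.9954899181103798), np.float64(-9.948860589947172)) 16.16013896367796 [-3.27401226 -0.86423923  5.80327306]
True 6.4333 (np.float64(1.0066221140699327), np.float64(-82.77220497103635)) 16.369978406146632 [-1.02219311  1.22593068  7.13338609]
```

View pics/sc2.png

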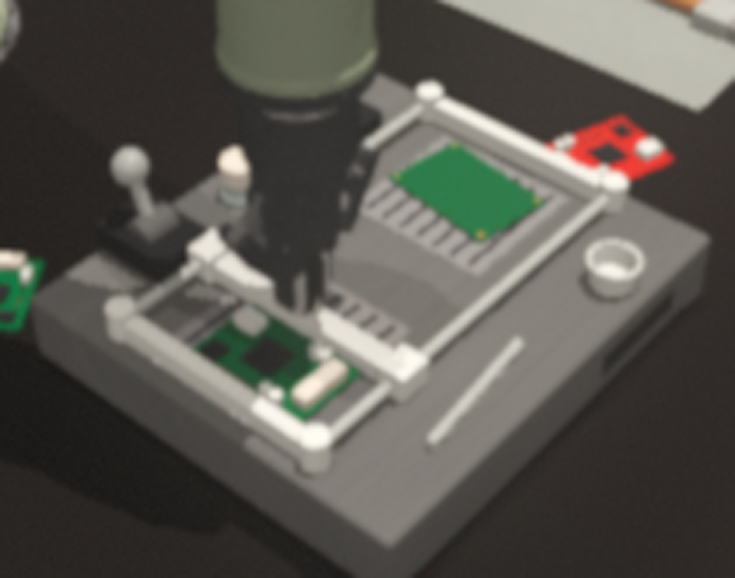

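The board looks clamped against the near rail. I'll press once more gently, release, and check from the wrist camera.

Run:
```python
from workcell import *
from h import *
p=np.array(read_state()["eef_pos"])
g=movel(p-ey*4,max_speed=15,guard=22)
s=read_state();print(g,s["time"],loc(s["eef_pos"]),s["ft_force"])
wait(.2);open_gripper();p=np.array(read_state()["eef_pos"]);movel(p+[0,0,150],max_speed=150)
print(read_state()["time"])
c=camera("wrist");np.savez("w.npz",**c);cv2.imwrite("pics/w.png",c["image"])
```

```text
True 6.8 (np.float64(1.012094044576231), np.float64(-82.72678794709304)) [-0.22638924  2.19886324  7.48976457]
8.825
```

View pics/w.png

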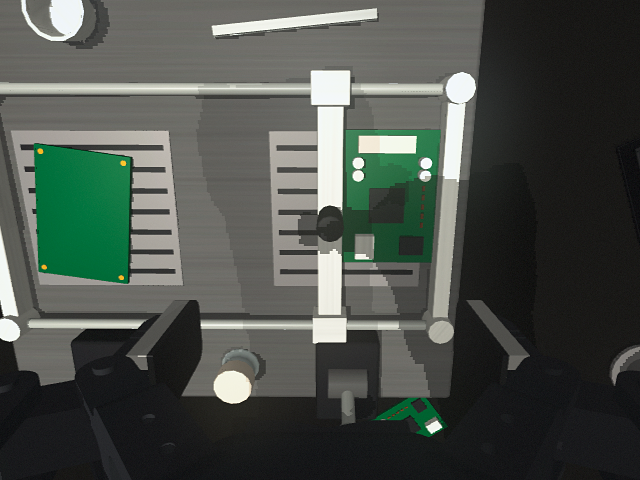

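The wrist view shows the board square between the bar (330,200) and the rail (450,200), with no gaps. Next is the right switch: push its ball in +x with the fingers closed.

Run:
```python
from workcell import *
from h import *
b=np.array([475.3,-88.7,0])
clamp()
q=b-ex*52
movep(q+[0,0,200],R);movel(q+[0,0,114],max_speed=120)
s=read_state();print(s["time"],loc(s["eef_pos"]),s["ft_force"])
f=C+ex*-117+ey*loc(b)[1]
g=movel(f+[0,0,114],max_speed=50,guard=20)
s=read_state();print(g,s["time"],loc(s["eef_pos"]),s["ft_force"])
c=camera("scene");cv2.imwrite("pics/sc3.png",cv2.resize(c["image"][190:355,205:415],None,fx=3.5,fy=3.5,interpolation=2))
```

```text
11.35 (np.float64(-200.89051087153274), np.float64(-95.78032096065084)) [-0.2307995   0.08694333  0.12803103]
True 12.6417 (np.float64(-131.67405618120597), np.float64(-96.00456375519906)) [-4.55823267  0.41179187  5.80603025]
```

View pics/sc3.png

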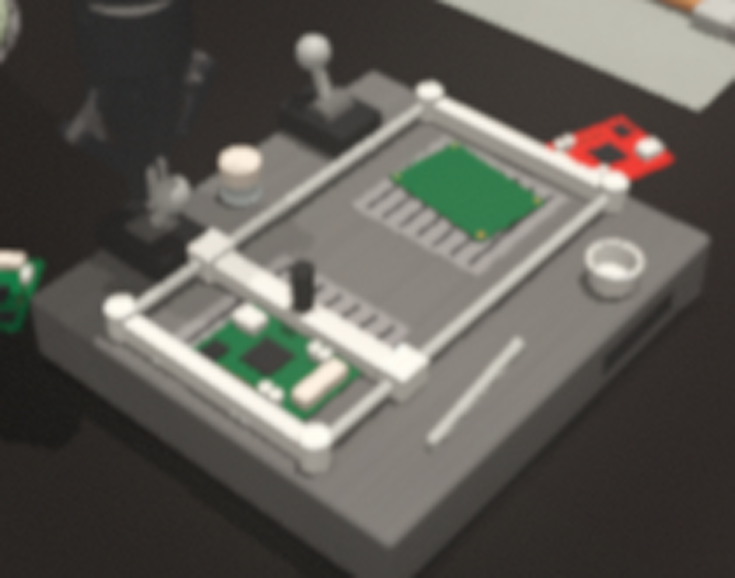

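The lever is pushed over; the finger face is at about -121, which matches the end stop. I'll retract and check the ball's position from two views.

Run:
```python
from workcell import *
from h import *
p=np.array(read_state()["eef_pos"])
movel(p-ex*55,max_speed=150);p=p-ex*55;movel(p+[0,0,130],max_speed=150)
print(read_state()["time"])
s=camera("scene");t=camera("side")
for c in(s,t):
    W=pts(c);m=(W[...,2]>108)&(W[...,2]<165)&(np.abs(W[...,0]-510)<50)&(np.abs(W[...,1]+92)<40)
    print(W[m].mean(0).round(1),m.sum(),np.argwhere(m).mean(0))
A=cv2.resize(s["image"][195:315,210:330],None,fx=3.3,fy=3.3,interpolation=2)
B=cv2.resize(t["image"][185:305,300:420],None,fx=3.3,fy=3.3,interpolation=2)
cv2.imwrite("pics/e.png",np.hstack([A,B]));np.savez("s9.npz",**s);np.savez("t9.npz",**t)
```

```text
14.225
[522.1 -93.5 134.6] 96 [245.95833333 253.22916667]
[510.1 -85.2 132.7] 75 [217.13333333 363.84      ]
```

View pics/e.png

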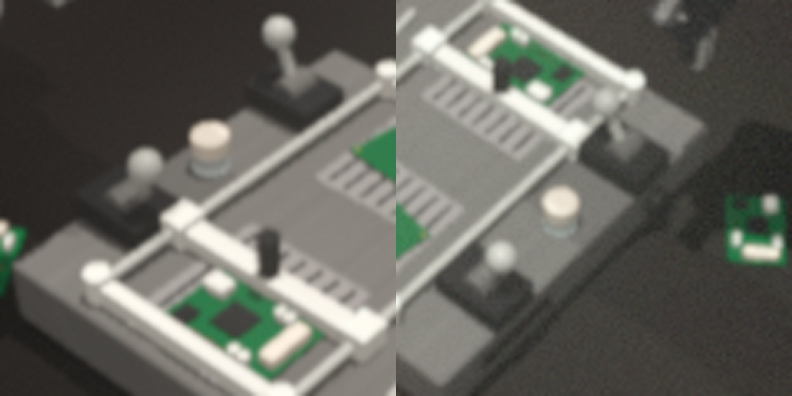

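Run:
```python
from h import *
s=dict(np.load("s9.npz"));t=dict(np.load("t9.npz"))
p,e=tri([ray(s,253.6,244.4),ray(t,363.3,215.3)]);print(p,e,loc(p*[1,1,0]))
```

```text
[516.1824323  -88.37105611 133.29220518] 1.3727399254520192 (np.float64(-108.45357190938736), np.float64(-94.66928753481477))
```

```bash
python3 -c "
from workcell import *
print(finish_job())"
```

```text
the job is handed in; nothing more can be done
None
```

I handed the job in; it gave no verdict. By camera, the assembled board is clamped square against the right-hand (-y) end rail, its right switch is pushed over to fully on, and the left switch, blank board and bystanders look undisturbed.

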